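# Bring the crimp dies over to the press rack in reverse order

### The arm

A 7-joint arm with a two-finger parallel gripper is mounted at the origin on a cart in front of the work surface, level with it; the furniture and walls round the work are solid. World frame = base frame: x ahead of the robot, y to its left, z up, the work surface at z = 0. Lengths are in mm, angles in rad, forces in N, time in s.
With the tool pointing down it reaches from about 400 to 875 mm from the base axis. Payload 19.3 kg.
Tool frame: the origin (TCP) lies midway between the tips of the shut fingers; the grasp point (between the pads) lies 19 mm behind it; z points along the fingers, y is the line along which they close (so a half turn about z gives the same grasp; the last joint's range is limited). The gripper opens to 85 mm and grips with 20 to 120 N. Pads are 22 mm wide; open, the fingers measure 114 mm over their backs; the gripper's body (76 mm by 85 mm) begins 54 mm behind the grasp point. The pads swing forward as they close: fully open they stand 13 mm farther back than shut.
Start: joints at [1.278, 0.521, -0.036, 1.599, 0.021, 1.021, -0.113], TCP at [138.073, -609.549, 231.291] pointing down, gripper open.
Joint ranges: [-2.91, 2.91], [-0.3, 2.13], [-1.5, 1.42], [0.17, 2.43], [-1.26, 4.41], [0.16, 1.93], [-2.52, 2.52]. Speed limits (rad/s): [1.89, 1.89, 2.39, 2.39, 3.01, 3.01, 3.01].

### API

Orientations are given as a unit quaternion [x, y, z, w].
In Python, from rig import env gives the robot as it stands.
- The arm moves only by the shell command python3 -m handwheel 'ROWS' [OPENING]. ROWS is JSON, a list of rows, each a list of 6 numbers: the shift along the tool's x, y, z in units of 0.2 m (1.0 is 0.2 m), then the turn, a rotation vector about the tool's x, y, z in units of 180 degrees (1.0 is 180 degrees). In form: [[x, y, z, rx, ry, rz], ...]. A call has 1 to 8 rows; each row shifts and turns the commanded pose from where the row before left it, along the tool's axes as they then stand; what a row does not reach is not made up. A row lasts 1/12 s, in which the tool goes at most 41.7 mm and 7.16 degrees, less where a joint would pass 70% of its speed; a pose out of reach is approached as far as the arm can. A call with a number of a shift or a turn outside -1 to 1 is refused whole. A call with a gripper value outside its range is refused whole. OPENING is the finger opening in mm, from 0 to 85.4, set as the call begins (- or left out, the last holds). The fingers move at their own pace and stop on an object; the grip force is fixed at half the most. Time passes only in rows, so rows that do not move let the fingers close. It gives the time, the measured TCP pose, the force, the opening and the grip force at its end, in the units of the state.
- env.read_state(): the state, without advancing time (a new reading comes with each control period).
- env.grab_frame(name): name is "scene" or "top" or "wrist"; returns (picture, depth): 420x560x3 uint8, red, green, blue; 420x560 float32, mm along the optical axis (not along the pixel's ray), 0 where there is no reading.
- env.camera_params(name): a dict with "fx", "fy", "cx", "cy" (pixels), "eye" and "rotation" of the camera in the world. Camera axes: x right, y up, looking along -z (the intrinsics and any distortion apply to the point x, -y, -z); pixel columns grow to the right and rows downward; lengths in mm; the calibration is good to about 2 mm. A picture is of the moment at which its call begins: read the wrist's pose just before it. camera_params takes no time and is no camera call; for the wrist camera it gives the pose at the moment of the call.
- env.hand_in(): hands the job in; it is judged then, once.
Trained networks look in the newest picture that a camera, given by its name, has taken for a name from the list of things; names that differ only in an ending like _2 or _b are one class to them, and where a whole thing is asked for, a point or a joint stands for the part that bears it (a point fixed in the world has none). Each returns a list of dicts, best first, with "p" (0 to 1); they miss things now and then, are a little off and sometimes report something else, mostly with a low value. They report only what shows in the picture. A call takes as long as a camera call. They do not tell look-alikes from the thing itself.
- env.search_frame(camera, query): "point" ([column, row] in pixels, amid what is visible of it).
The state is a dict: "clock": time; "qpos": joint angles; "joint_vel": joint speeds; "joint_torque": joint torques, N m; "ee_pos": TCP position; "orientation": TCP orientation; "force": force on the tool from outside, world axes, zero at the start; "wrist_torque": the same for the moment, N m; "finger_gap": opening from 0.0 (shut) to 1.0 (fully open); "grasp_force": force on a finger pad.
Only numpy, scipy, OpenCV 4.12 (cv2) and the standard library are available. Lean on these libraries where they do the work, as an engineer would, in place of code of your own. Each camera call takes 0.05 s, during which the arm holds its last target. There are 200 camera calls.

### The job

Move the three crimp dies and the setting gauge from the blue rack to the yellow rack in reverse order: the one that stands at the left end of the blue rack goes to the right end of the yellow rack, the next one beside it, and so on. Set each one upright in the middle of its own black pad, its length along the pad's length, and let go.

Things in the scene. Friction and masses are not known exactly. Their poses are not given: they have to be found in the camera images.
- storage_rack: Blue low rack, fixed, where the blocks stand at first. Origin: on the bench under the middle of its row of pads; plate top 6 mm above. Black pads 74 (x) by 44 (y) mm, flush with the plate, centres at x 0, y +120, +40, -40, -120 mm. Rims 16 mm high: inner faces x +-41, y +-174 mm. x points away from the robot, y to its left, within 12 degrees. Ledge of coloured tags along the near side.
- press_rack: Yellow low rack, fixed, empty at first; either rack may be the nearer. Rims and axes as the blue rack's, no ledge: origin on the bench under the middle of the row, plate top 6 mm above it, pad centres at x 0, y +120, +40, -40, -120 mm, x away from the robot, y to its left. The tall press left of the racks (world x over 0.51 m, y over 0.16 m) is solid: swing past in front of it.
- die_long: Crimp die, the longer of the two brown blocks with a grey steel insert on top: 36 (x) by 62 (y) by 34 (z) mm; the brown part is 19 mm high. Origin: centre of its underside; z up, y along its length, which at the start points across the rack (along the rack's x axis). The block's lower part is the widest; grip it from above across the short side (x).
- die_black: Crimp die, black block with a grey steel insert on top: 32 (x) by 54 (y) by 30 (z) mm; the black part is 16 mm high. Origin and axes as for the long die. The block's lower part is the widest; grip it from above across the short side (x).
- die_short: Crimp die, the shorter of the two brown blocks with a grey steel insert on top: 34 (x) by 48 (y) by 26 (z) mm; the brown part is 14 mm high. Origin and axes as for the long die. The block's lower part is the widest; grip it from above across the short side (x).
- gauge: Setting gauge, an all-grey steel block with a grey step and a small black knob on top: 28 (x) by 60 (y) by 26 (z) mm; its base is 12 mm high. Origin and axes as for the long die. The block's lower part is the widest; grip it from above across the short side (x).
- tag_red: Small red plastic tag, 14 by 40 by 4 mm, fixed on the blue rack's ledge, 58 mm in front of the middle of the long brown die at its starting place. It stays there and so shows which place the long brown die came from. Origin: centre of its underside.
- tag_white: Small white plastic tag, 14 by 40 by 4 mm, fixed on the blue rack's ledge, 58 mm in front of the middle of the black die at its starting place. It stays there and so shows which place the black die came from. Origin: centre of its underside.
- tag_green: Small green plastic tag, 14 by 40 by 4 mm, fixed on the blue rack's ledge, 58 mm in front of the middle of the short brown die at its starting place. It stays there and so shows which place the short brown die came from. Origin: centre of its underside.
- tag_orange: Small orange plastic tag, 14 by 40 by 4 mm, fixed on the blue rack's ledge, 58 mm in front of the middle of the grey gauge at its starting place. It stays there and so shows which place the grey gauge came from. Origin: centre of its underside.
Not all that is in view belongs to the job. What is shaped like the die_long but green is not meant.

How it is judged:
By the outcome, as a careful person would: the job done as asked, in the order asked, and still so for the second after the job is handed in, with the robot touching nothing.
It also fails if it takes over 93 s, if anything falls off the work surface, if the arm or the gripper's body presses on something with over 40 N, if the wrist force passes 120 N, or if a joint passes its speed limit or range.

## Working session

There is one attempt and no reset: what is moved stays moved. The work goes in short steps, Python scripts to look and compute and a shell command to move; the robot and the scene stay as the last step left them, time stands still between calls to the robot, and variables do not carry over. Pictures are saved under pics/ and viewed, at most 14 in all, crops included, and the job is handed in when it is done.

```bash
ls; mkdir -p pics; cat > h.py <<'E'
from rig import env
import numpy as np, cv2
from scipy.spatial.transform import Rotation as R
def w(cam,depth,c,r,p=None):
    p=p or env.camera_params(cam); c0,r0=int(round(c)),int(round(r))
    a=depth[max(0,r0-1):r0+2,max(0,c0-1):c0+2]; a=a[a>0]; d=np.median(a) if a.size else np.nan
    v=np.array([(c-p['cx'])/p['fx']*d,-(r-p['cy'])/p['fy']*d,-d])
    Rm=np.array(p['rotation']); 
    if Rm.shape!=(3,3): Rm=R.from_quat(Rm).as_matrix()
    return Rm@v+np.array(p['eye'])
E
python3 - <<'E'
from h import *
for cam in("top","scene"):
    im,d=env.grab_frame(cam); cv2.imwrite(f"pics/{cam}0.png",im[:,:,::-1]); np.save(cam+"0.npy",d)
    p=env.camera_params(cam); print(cam,p)
    for q in["storage_rack","press_rack","die_long","die_black","die_short","gauge","tag_red","tag_white","tag_green","tag_orange"]:
        try:
            print(q,[(np.round(x['point']),round(x['p'],2),np.round(w(cam,d,*x['point'],p))) for x in env.search_frame(cam,q)[:3]])
        except Exception as e: print(q,repr(e))
s=env.read_state();print(s)
E
```

```text
pics
top {'fx': 382.2132741379061, 'fy': 382.2132741379061, 'cx': 278.47951158584794, 'cy': 205.9274389059552, 'eye': array([453.81127439, -99.65769981, 872.01286923]), 'rotation': array([ 0.03237711, -0.03951335, -0.70375459,  0.70860418])}
storage_rack [(array([247., 250.]), 0.76, array([443., -39.,   7.]))]
press_rack [(array([292., 182.]), 0.91, array([ 598., -139.,    6.])), (array([261., 248.]), 0.46, array([447., -71.,  32.]))]
die_long [(array([289., 123.]), 0.87, array([ 727., -131.,   35.])), (array([227., 245.]), 0.85, array([453.,   3.,  42.])), (array([360., 255.]), 0.56, array([ 433., -286.,   34.]))]
die_black []
die_short [(array([191., 266.]), 0.58, array([405.,  86.,  11.])), (array([261., 244.]), 0.54, array([457., -71.,  32.]))]
gauge [(array([302., 254.]), 0.78, array([ 434., -160.,   29.]))]
tag_red [(array([228., 272.]), 0.55, array([393.,   3.,  10.]))]
tag_white [(array([192., 267.]), 0.61, array([405.,  83.,  10.])), (array([263., 243.]), 0.6, array([458., -74.,  33.]))]
tag_green [(array([260., 274.]), 0.4, array([390., -67.,  10.])), (array([248., 252.]), 
[... 1279 characters left out ...]
([ 1.27780874,  0.52138573, -0.03630576,  1.59949779,  0.02121077,
        1.02110719, -0.11281436]), 'joint_vel': array([-0.00059747,  0.00033129, -0.00046977, -0.00115996,  0.00161654,
       -0.00081568,  0.00055246]), 'joint_torque': array([ 1.78034123e-03, -9.26854491e+01,  1.97928786e+00, -3.70266974e+01,
        1.81313365e-02,  1.75519868e-03, -1.61139292e-05]), 'ee_pos': array([ 138.06781286, -609.55094904,  231.30040945]), 'orientation': array([ 9.93804720e-01,  1.11140357e-01, -4.08530907e-06, -5.85268605e-06]), 'force': array([ 1.02205286,  0.19773988, -0.3778227 ]), 'wrist_torque': array([0.0389991 , 0.01898238, 0.0098526 ]), 'grasp_force': 0.0, 'finger_gap': 1.0008800619306726}
```

```bash
python3 -c "
import cv2
a=cv2.imread('pics/top0.png');cv2.imwrite('pics/topc.png',cv2.resize(a[90:300,130:400],None,fx=2.85,fy=2.85,interpolation=cv2.INTER_CUBIC))"
```

```text
(no output)
```

View pics/topc.png

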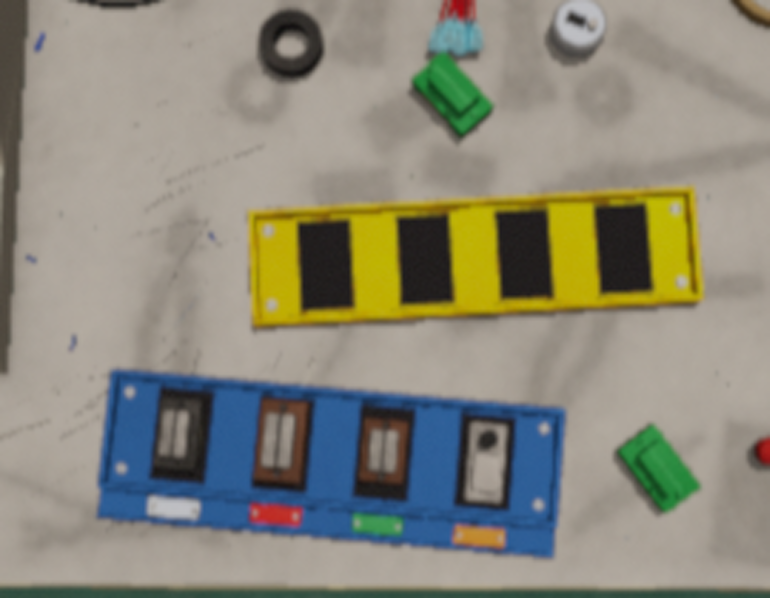

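View pics/scene0.png

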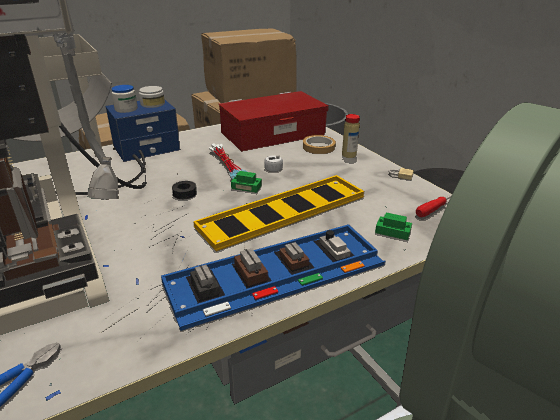

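```bash
cat > m.py <<'E'
from h import *
from scipy import ndimage as nd
def cloud(cam,d,p):
    r,c=np.mgrid[:420,:560]; v=np.stack([(c-p['cx'])/p['fx']*d,-(r-p['cy'])/p['fy']*d,-d],-1)
    return v@R.from_quat(p['rotation']).as_matrix().T+p['eye']
def rect(P):
    (c,s,a)=cv2.minAreaRect(P[:,:2].astype(np.float32))
    if s[0]<s[1]: s=s[::-1]; a+=90
    return np.round(c,1),np.round(s,1),round((a+90)%180-90,1)  # angle of long side from x
E
python3 - <<'E'
from m import *
im=cv2.imread("pics/top0.png"); d=np.load("top0.npy"); p=env.camera_params("top"); C=cloud("top",d,p)
hsv=cv2.cvtColor(im,cv2.COLOR_BGR2HSV)
yel=(hsv[...,0]>20)&(hsv[...,0]<35)&(hsv[...,1]>150)
x,y,z=C[...,0],C[...,1],C[...,2]
Y=nd.binary_opening(yel,np.ones((2,2)))&(x>500)&(x<690)
L,n=nd.label(Y); k=1+np.argmax(nd.sum(Y,L,range(1,n+1))); Yf=nd.binary_fill_holes(L==k)
print("yellow",rect(C[Yf]),Yf.sum())
B=Yf&(hsv[...,2]<90); L,n=nd.label(B)
for i in range(1,n+1):
    if (L==i).sum()>100: print("pad",(L==i).sum(),C[L==i].mean(0).round(1),rect(C[L==i]))
H=(z>12)&(x>395)&(x<500)&(y<130)&(y>-215)
for q,yy in zip(("black","long","short","gauge"),(80,3,-70,-152)):
    for t in (13,17,24):
        m=(z>t)&(abs(y-yy)<25)&(abs(x-445)<36); print(q,t,m.sum(),rect(C[m]) if m.sum()>4 else "",C[m].mean(0).round(1))
S=hsv[...,1]
for n_,a in dict(red=(S>150)&((hsv[...,0]<6)|(hsv[...,0]>174)),green=(S>120)&(abs(hsv[...,0]-65.)<15),orange=(S>120)&(abs(hsv[...,0]-14.)<6),white=(S<50)&(hsv[...,2]>170)).items():
    m=a&(x>372)&(x<412)&(y<130)&(y>-215)&(z>7); print(n_,m.sum(),C[m].mean(0).round(1))
E
```

```text
yellow (array([ 553. , -151.4]), array([357.1, 191.3]), -86.3) 6385
pad 530 [ 610.7 -267.4    9.2] (array([ 535.5, -209.4]), array([263.8,  72.5]), -38.0)
pad 526 [ 604.8 -187.6   12.4] (array([ 542.1, -165.1]), array([210.6,  62.8]), -20.0)
pad 528 [ 600.5 -108.4    7.5] (array([ 600.9, -108.2]), array([69.7, 40.2]), 3.7)
pad 533 [594.6 -28.6  10.5] (array([538.7, -45.5]), array([194.3,  52.6]), 17.4)
black 13 375 (array([446.3,  77.2]), array([66.8, 49. ]), -4.8) [451.1  80.5  27.4]
black 17 339 (array([446.5,  77.2]), array([66.4, 49. ]), -4.8) [454.3  80.7  28.7]
black 24 202 (array([457.1,  81.5]), array([43.2, 30.5]), -10.8) [458.   81.2  33.5]
long 13 461 (array([444.1,   3. ]), array([70.5, 48.2]), 0.5) [449.7   1.6  30.9]
long 17 445 (array([444.2,   4. ]), array([70.4, 46.2]), 0.5) [450.8   1.5  31.5]
long 24 375 (array([453. ,   2.8]), array([56.1, 35.8]), -4.6) [453.2   2.   33.4]
short 13 334 (array([448.5, -76.9]), array([48. , 33.8]), -4.8) [448.5 -77.1  25.7]
short 17 331 (array([448.7, -76.9]), array([47.6, 33.7]), -4.8) [448.5 -77.   25.8]
short 24 148 (array([449.5, -75.6]), array([44.1, 25.2]), -10.1) [448.5 -76.9  32. ]
gauge 13 349 (array([ 446.5, -157.2]), array([72.9, 29.8]), -7.3) [ 440.4 -156.2   23.7]
gauge 17 324 (array([ 446.3, -157. ]), array([71.9, 28.1]), -5.3) [ 440.  -156.2   24.3]
gauge 24 158 (array([ 441.8, -156.7]), array([46.6, 19.7]), -5.1) [ 438.8 -156.3   29.7]
red 74 [397.3   6.9  10.8]
green 79 [390.3 -72.7  10.6]
orange 85 [ 381.4 -152.1   10.6]
white 84 [402.4  87.7  10.8]
```

```bash
cat > go.py <<'E'
import sys
from h import *
def plan(x,y,z,yaw):
    s=env.read_state(); Rm=R.from_quat(s['orientation']).as_matrix(); e=s['ee_pos']
    a=np.degrees(np.arctan2(Rm[1,0],Rm[0,0])); t=np.radians(yaw)
    d=np.array([x,y,z])-e
    T=np.array([[np.cos(t),np.sin(t),0],[np.sin(t),-np.cos(t),0],[0,0,-1]])
    print("clock",round(s['clock'],2),"ee",e.round(1),"yaw",round(a,2),"tilt",Rm[:,2].round(3),"F",s['force'].round(1),"gap",round(s['finger_gap']*85.4,1),"gf",round(s['grasp_force'],1))
    print("rz units",round((a-yaw)/180,4),"then tool-frame units",(T.T@d/200).round(3))
if __name__=="__main__": plan(*map(float,sys.argv[1:5]))
E
python3 - <<'E'
from m import *
im=cv2.imread("pics/top0.png"); p=env.camera_params("top")
hsv=cv2.cvtColor(im,cv2.COLOR_BGR2HSV); yel=(hsv[...,0]>20)&(hsv[...,0]<35)&(hsv[...,1]>150); yel[:150]=0
L,n=nd.label(yel); k=1+np.argmax(nd.sum(yel,L,range(1,n+1))); Yf=nd.binary_fill_holes(L==k)
C=cloud("top",np.ones((420,560)),p)-p['eye']; C=p['eye']+C*((6-p['eye'][2])/C[...,2])[...,None]
L,n=nd.label(Yf&(hsv[...,2]<90)); c=[C[L==i].mean(0)[:2] for i in range(1,n+1) if (L==i).sum()>100]
c=np.array(sorted(c,key=lambda q:-q[1]));print(c.round(1)); v=c[-1]-c[0];print(np.linalg.norm(v)/3,np.degrees(np.arctan2(v[0],-v[1])),"origin",c.mean(0))
E
python3 go.py 450 -80 300 -5
```

```text
[[ 595.4  -28.2]
 [ 600.7 -108.4]
 [ 605.9 -188.2]
 [ 611.3 -268. ]]
80.10995790975247 3.786023035402929 origin [ 603.35199508 -148.22301454]
clock 1.1 ee [ 138.1 -609.6  231.3] yaw 12.76 tilt [-0.  0. -1.] F [ 1.   0.2 -0.4] gap 85.5 gf 0.0
rz units 0.0987 then tool-frame units [ 1.323 -2.774 -0.343]
```

```bash
python3 -m handwheel '[[0,0,-0.114,0,0,0.033],[0,0,-0.114,0,0,0.033],[0,0,-0.114,0,0,0.033],[0.04,-0.08,0,0,0,0],[0.07,-0.15,0,0,0,0],[0.07,-0.15,0,0,0,0],[0.07,-0.15,0,0,0,0],[0.07,-0.15,0,0,0,0]]' && python3 -m handwheel '[[0.07,-0.15,0,0,0,0],[0.07,-0.15,0,0,0,0],[0.07,-0.15,0,0,0,0],[0.07,-0.15,0,0,0,0],[0.07,-0.15,0,0,0,0],[0.07,-0.15,0,0,0,0],[0.07,-0.15,0,0,0,0],[0.07,-0.15,0,0,0,0]]' && python3 -m handwheel '[[0.08,-0.15,0,0,0,0],[0.08,-0.15,0,0,0,0],[0.08,-0.15,0,0,0,0],[0.08,-0.15,0,0,0,0],[0.07,-0.15,0,0,0,0],[0.04,-0.1,0,0,0,0],[0,0,0,0,0,0],[0,0,0,0,0,0]]'; python3 go.py 450 -80 300 -5
python3 - <<'E'
from m import *
p=env.camera_params("wrist"); im,d=env.grab_frame("wrist"); cv2.imwrite("pics/wr1.png",im[:,:,::-1]); np.save("wr1.npy",d); np.save("wr1p.npy",p,allow_pickle=True); print(p)
E
```

```text
clock: 1.77
ee_pos: [214.3, -478.3, 299.7]
orientation: [0.999, -0.044, 0.0, 0.0]
force: [0.2, -0.5, -0.1]
finger_gap: 1.001
grasp_force: 0.0
clock: 2.43
ee_pos: [347.0, -249.0, 300.0]
orientation: [0.999, -0.044, 0.0, 0.0]
force: [1.1, -0.6, 0.1]
finger_gap: 0.998
grasp_force: 0.0
clock: 3.1
ee_pos: [447.4, -88.0, 299.6]
orientation: [0.999, -0.043, -0.0, -0.0]
force: [-0.2, -0.4, -0.3]
finger_gap: 0.998
grasp_force: 0.0
clock 3.1 ee [447.4 -88.  299.6] yaw -4.93 tilt [-0.  0. -1.] F [-0.2 -0.4 -0.3] gap 85.2 gf 0.0
rz units 0.0004 then tool-frame units [ 0.009 -0.041 -0.002]
{'fx': 322.2807718684145, 'fy': 322.2807718684145, 'cx': 278.10472405599353, 'cy': 213.95345569606778, 'eye': array([525.20563178, -95.45038985, 441.81095752]), 'rotation': array([ 0.10515735, -0.11448132,  0.72798876, -0.66773372])}
```

View pics/wr1.png

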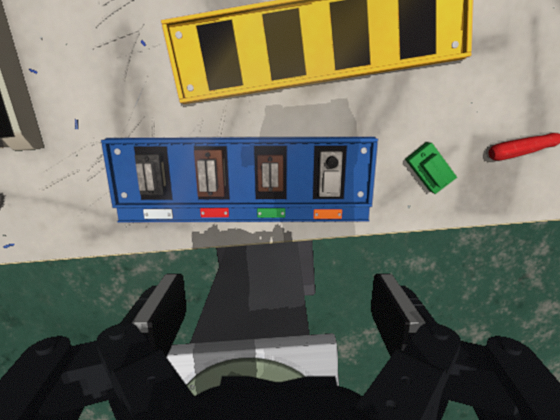

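The wrist view shows, left to right: black die (150,172), long brown (211,172), short brown (270,172) and gauge (330,172). Their tags are white, red, green and orange. The die-shaped block at (431,167) is green and off the rack, so I'm ignoring it. I'll check the poses from this view too.

```bash
python3 - <<'E'
from m import *
im=cv2.imread("pics/wr1.png"); d=np.load("wr1.npy"); p=np.load("wr1p.npy",allow_pickle=True).item()
hsv=cv2.cvtColor(im,cv2.COLOR_BGR2HSV); Hh,S,V=[hsv[...,i].astype(float) for i in range(3)]
D=cloud("w",np.ones((420,560)),p)-p['eye']
pl=lambda z:p['eye']+D*((z-p['eye'][2])/D[...,2])[...,None]
C6,C10=pl(6),pl(10)
yel=(Hh>20)&(Hh<35)&(S>150); yel[110:]=0
for r in range(25):pass
reg=(C6[...,0]<680)&(C6[...,0]>520)
L,n=nd.label(yel); k=1+np.argmax(nd.sum(yel,L,range(1,n+1))); m=L==k; hull=np.zeros((420,560),np.uint8); cv2.fillConvexPoly(hull,cv2.convexHull(np.argwhere(m)[:,::-1].astype(np.int32)),1)
L,n=nd.label(nd.binary_opening((hull>0)&(V<110)&(S<120),np.ones((3,3))))
for i in range(1,n+1):
    if (L==i).sum()>300: print("pad",(L==i).sum(),C6[L==i].mean(0)[:2].round(1),rect(C6[L==i]))
t={}
for n_,a in dict(white=(S<50)&(V>170),red=(S>150)&((Hh<6)|(Hh>174)),green=(S>120)&(abs(Hh-65.)<15),orange=(S>120)&(abs(Hh-14.)<6)).items():
    a=a.copy(); a[:205]=0;a[222:]=0; L,n=nd.label(a); k=1+np.argmax(nd.sum(a,L,range(1,n+1)));m=L==k
    t[n_]=C10[m].mean(0)[:2]; print(n_,m.sum(),t[n_].round(1),rect(C10[m]))
v=t['white']-t['orange'];print(np.linalg.norm(v)/3,np.degrees(np.arctan2(-v[0],v[1])))
C=cloud("w",d,p)
for q,z,(a,b,c_,e_) in (("black",22,(130,172,148,200)),("long",25,(192,232,148,200)),("short",20,(252,290,148,200)),("gauge",18,(314,350,148,200))):
    sub=np.zeros((420,560),bool); sub[c_:e_,a:b]=1
    zz=C[...,2]; m=sub&(zz>z-6)&(zz<60); print(q,m.sum(),rect(C[m]),zz[m].max().round(1))
E
```

```text
pad 1961 [ 604.3 -269.1] (array([ 604.9, -269. ]), array([62.8, 41. ]), 3.5)
pad 2206 [595.2 -29.6] (array([594.4, -29.6]), array([72.3, 42.1]), 3.5)
pad 745 [ 581.3 -192.6] (array([ 585.1, -190.5]), array([41.8, 33.2]), -86.2)
pad 723 [ 575.6 -110.5] (array([ 576.7, -110.9]), array([41.6, 26.8]), -86.7)
white 2715 [ 364.8 -339. ] (array([ 365. , -345.6]), array([268.5,  23.6]), 85.1)
red 223 [397.    5.6] (array([396.9,   5.5]), array([38.2, 11.8]), 85.1)
green 230 [390.1 -73.4] (array([389.4, -73. ]), array([38.1, 13.3]), 85.1)
orange 214 [ 380.9 -152. ] (array([ 380.3, -152.6]), array([38. , 11.8]), 85.1)
62.58275883142858 175.08347814788294
black 1043 (array([459.2,  80.5]), array([53.9, 33. ]), -4.9) 37.5
long 1315 (array([455.2,   1.2]), array([61.3, 36.3]), -5.2) 41.6
short 914 (array([447.5, -77.5]), array([47.9, 32.9]), -4.7) 34.3
gauge 959 (array([ 438.9, -157.9]), array([59.6, 28.4]), -4.6) 33.2
```

```bash
python3 go.py 459.5 81.3 9 -5
```

```text
clock 3.15 ee [447.  -89.  299.6] yaw -5.04 tilt [-0. -0. -1.] F [ 0.  -1.4 -0.5] gap 85.5 gf 0.0
rz units -0.0002 then tool-frame units [-0.012 -0.854  1.453]
```

```bash
python3 -m handwheel '[[0,-0.122,0.12,0,0,0],[-0.012,-0.122,0.12,0,0,0],[0,-0.122,0.12,0,0,0],[0,-0.122,0.12,0,0,0],[0,-0.122,0.12,0,0,0],[0,-0.122,0.12,0,0,0],[0,-0.122,0.12,0,0,0],[0,0,0.03,0,0,0]]' 60 && python3 -m handwheel '[[0,0,0.13,0,0,0],[0,0,0.13,0,0,0],[0,0,0.12,0,0,0],[0,0,0.08,0,0,0],[0,0,0.05,0,0,0],[0,0,0,0,0,0],[0,0,0,0,0,0]]'; python3 go.py 459.5 81.3 9 -5
python3 - <<'E'
from m import *
im,d=env.grab_frame("wrist"); cv2.imwrite("pics/wr2.png",im[:,:,::-1])
E
```

```text
clock: 3.82
ee_pos: [458.8, 84.5, 123.0]
orientation: [0.999, -0.043, -0.001, -0.0]
force: [-2.0, 0.7, 0.4]
finger_gap: 0.702
grasp_force: 0.0
clock: 4.4
ee_pos: [460.0, 80.9, 24.0]
orientation: [0.999, -0.044, -0.0, 0.0]
force: [0.5, 0.1, 0.4]
finger_gap: 0.705
grasp_force: 0.0
clock 4.4 ee [460.   80.9  24. ] yaw -5.1 tilt [-0. -0. -1.] F [0.5 0.1 0.4] gap 60.2 gf 0.0
rz units -0.0005 then tool-frame units [-0.003 -0.002  0.075]
```

View pics/wr2.png

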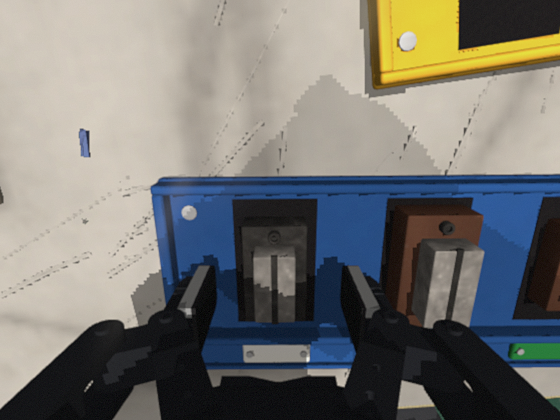

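The fingers (215 and 345) straddle the black die (238–310), which is clear of its neighbour. I'll go down and grip.

```bash
python3 -m handwheel '[[0,0,0.03,0,0,0],[0,0,0.03,0,0,0],[0,0,0.015,0,0,0],[0,0,0,0,0,0]]' && python3 -m handwheel '[[0,0,0,0,0,0],[0,0,0,0,0,0],[0,0,0,0,0,0],[0,0,0,0,0,0],[0,0,0,0,0,0],[0,0,0,0,0,0]]' 15;  python3 go.py 611.2 -268.5 130 3.8
```

```text
clock: 4.78
ee_pos: [459.6, 81.5, 8.2]
orientation: [0.999, -0.044, -0.0, 0.0]
force: [-0.5, -0.7, 0.6]
finger_gap: 0.705
grasp_force: 0.0
clock: 5.28
ee_pos: [460.0, 81.7, 9.1]
orientation: [0.999, -0.044, 0.0, -0.0]
force: [-2.9, 0.6, 8.6]
finger_gap: 0.359
grasp_force: 59.3
clock 5.28 ee [460.   81.7   9.1] yaw -5.05 tilt [ 0.  0. -1.] F [-2.9  0.6  8.6] gap 30.6 gf 59.3
rz units -0.0492 then tool-frame units [ 0.638  1.797 -0.604]
```

```bash
python3 -m handwheel '[[0,0,-0.05,0,0,0],[0,0,-0.1,0,0,0],[0,0,-0.1,0,0,0],[0,0,-0.1,0,0,-0.016],[0,0,-0.1,0,0,-0.016],[0,0,-0.1,0,0,-0.017],[0.02,0.07,-0.05,0,0,0],[0.045,0.125,0,0,0,0]]' && python3 -m handwheel '[[0.045,0.125,0,0,0,0],[0.045,0.125,0,0,0,0],[0.045,0.125,0,0,0,0],[0.045,0.125,0,0,0,0],[0.045,0.125,0,0,0,0],[0.045,0.125,0,0,0,0],[0.045,0.125,0,0,0,0],[0.045,0.125,0,0,0,0]]' && python3 -m handwheel '[[0.045,0.125,0,0,0,0],[0.045,0.125,0,0,0,0],[0.045,0.125,0,0,0,0],[0.045,0.125,0,0,0,0],[0.03,0.09,0,0,0,0],[0,0,0,0,0,0],[0,0,0,0,0,0]]';  python3 go.py 611.2 -268.5 10 3.8; python3 - <<'E'
from m import *
im,d=env.grab_frame("wrist"); cv2.imwrite("pics/wr3.png",im[:,:,::-1])
E
```

```text
clock: 5.95
ee_pos: [475.7, 45.2, 131.7]
orientation: [0.999, 0.035, 0.002, -0.001]
force: [0.7, 2.9, -3.2]
finger_gap: 0.356
grasp_force: 60.9
clock: 6.62
ee_pos: [560.3, -152.7, 129.4]
orientation: [0.999, 0.033, -0.0, -0.0]
force: [1.7, 0.5, -2.6]
finger_gap: 0.353
grasp_force: 61.0
clock: 7.2
ee_pos: [609.5, -267.1, 128.9]
orientation: [0.999, 0.032, -0.0, -0.0]
force: [-0.2, -0.2, -3.1]
finger_gap: 0.352
grasp_force: 61.0
clock 7.2 ee [ 609.5 -267.1  128.9] yaw 3.68 tilt [-0.001  0.    -1.   ] F [-0.2 -0.2 -3.1] gap 30.1 gf 61.0
rz units -0.0007 then tool-frame units [0.008 0.007 0.594]
```

View pics/wr3.png

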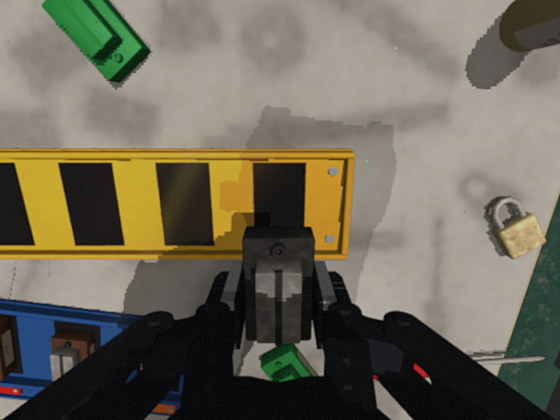

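The black die is held squarely between the fingers, directly in front of the rightmost pad (278,195) in the view. Now I'll lower it.

```bash
python3 -m handwheel '[[0.008,0.007,0.06,0,0,0],[0,0,0.13,0,0,0],[0,0,0.13,0,0,0],[0,0,0.12,0,0,0],[0,0,0.08,0,0,0],[0,0,0.04,0,0,0],[0,0,0.02,0,0,0],[0,0,0,0,0,0]]' && python3 -m handwheel '[[0,0,0.01,0,0,0],[0,0,0,0,0,0],[0,0,0,0,0,0]]'; python3 go.py 611.2 -268.5 9 3.8
```

```text
clock: 7.92
ee_pos: [611.8, -267.3, 12.5]
orientation: [0.999, 0.033, -0.0, -0.0]
force: [-0.4, -0.2, -3.2]
finger_gap: 0.357
grasp_force: 60.9
clock: 8.17
ee_pos: [612.1, -267.8, 11.6]
orientation: [0.999, 0.033, 0.001, 0.0]
force: [0.1, -0.1, -3.3]
finger_gap: 0.355
grasp_force: 60.9
clock 8.17 ee [ 612.1 -267.8   11.6] yaw 3.76 tilt [ 0.001 -0.    -1.   ] F [ 0.1 -0.1 -3.3] gap 30.3 gf 60.9
rz units -0.0002 then tool-frame units [-0.005  0.003  0.013]
```

```bash
python3 -m handwheel '[[-0.003,0.003,0.008,0,0,0],[0,0,0.004,0,0,0],[0,0,0,0,0,0]]' && python3 -m handwheel '[[0,0,0,0,0,0],[0,0,0,0,0,0],[0,0,0,0,0,0],[0,0,0,0,0,0]]' 60 && python3 -m handwheel '[[0,0,-0.06,0,0,0],[0,0,-0.12,0,0,0],[0,0,-0.12,0,0,0],[0,0,-0.12,0,0,0.016],[0,0,-0.12,0,0,0.016],[0,0,-0.06,0,0,0.017],[0,0,0,0,0,0]]'; python3 go.py 455.2 1.5 9 -5
```

```text
clock: 8.42
ee_pos: [611.4, -268.6, 9.2]
orientation: [0.999, 0.033, 0.0, 0.0]
force: [-3.2, 0.5, 8.6]
finger_gap: 0.355
grasp_force: 62.3
clock: 8.75
ee_pos: [611.2, -268.3, 8.4]
orientation: [0.999, 0.033, 0.0, 0.0]
force: [-0.1, 0.3, 0.4]
finger_gap: 0.705
grasp_force: 0.0
clock: 9.33
ee_pos: [612.6, -268.7, 132.4]
orientation: [0.999, -0.046, 0.002, 0.001]
force: [0.2, -0.2, -0.1]
finger_gap: 0.701
grasp_force: 0.0
clock 9.33 ee [ 612.6 -268.7  132.4] yaw -5.25 tilt [ 0.005 -0.002 -1.   ] F [ 0.2 -0.2 -0.1] gap 59.9 gf 0.0
rz units -0.0014 then tool-frame units [-0.902 -1.277  0.617]
```

```bash
python3 -m handwheel '[[-0.06,-0.08,0,0,0,0],[-0.09,-0.127,0,0,0,0],[-0.09,-0.127,0,0,0,0],[-0.09,-0.127,0,0,0,0],[-0.09,-0.127,0,0,0,0],[-0.09,-0.127,0,0,0,0],[-0.09,-0.127,0,0,0,0],[-0.09,-0.127,0,0,0,0]]' && python3 -m handwheel '[[-0.09,-0.127,0,0,0,0],[-0.09,-0.127,0,0,0,0],[-0.032,-0.054,0,0,0,0],[0,0,0.13,0,0,0],[0,0,0.13,0,0,0],[0,0,0.1,0,0,0],[0,0,0.04,0,0,0],[0,0,0,0,0,0]]'; python3 go.py 455.2 1.5 9 -5
python3 - <<'E'
from m import *
im,d=env.grab_frame("top"); cv2.imwrite("pics/t1.png",cv2.resize(im[140:290,170:400,::-1],None,fx=3,fy=3)); np.save("t1.npy",d)
p=env.camera_params("top"); C=cloud("top",d,p); m=(C[...,2]>10)&(abs(C[...,0]-611)<37)&(abs(C[...,1]+268)<24); print(m.sum(),rect(C[m]),C[m].mean(0),C[...,2][m].max())
E
```

```text
clock: 10.0
ee_pos: [489.6, -61.9, 128.3]
orientation: [0.999, -0.044, -0.0, 0.0]
force: [0.7, 2.3, -1.0]
finger_gap: 0.699
grasp_force: 0.0
clock: 10.67
ee_pos: [452.9, 2.2, 47.1]
orientation: [0.999, -0.043, -0.001, 0.0]
force: [-0.4, -0.8, 0.8]
finger_gap: 0.7
grasp_force: 0.0
clock 10.67 ee [452.9   2.2  47.1] yaw -4.98 tilt [-0.003 -0.    -1.   ] F [-0.4 -0.8  0.8] gap 59.8 gf 0.0
rz units 0.0001 then tool-frame units [0.012 0.003 0.19 ]
380 (array([ 608.9, -265.5]), array([69.8, 39.3]), 4.1) [ 609.17429319 -266.45803996   27.44513563] 40.616828429466295
```

View pics/t1.png

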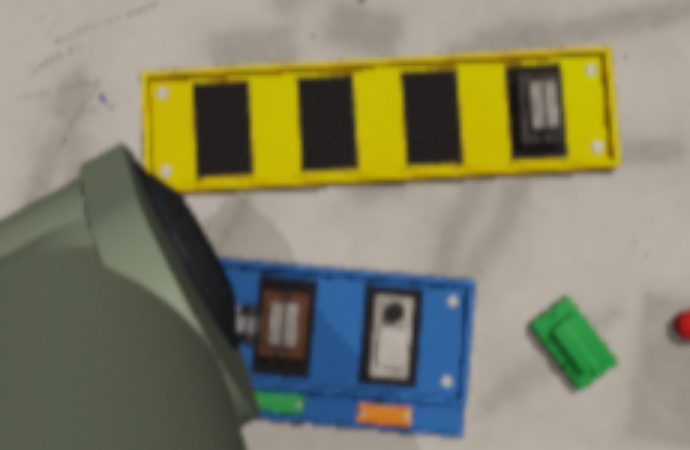

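The black die stands upright on the right-hand pad (537,112) and the other three pads are free. Next is the long die.

```bash
python3 -m handwheel '[[0.012,0.003,0.06,0,0,0],[0,0,0.06,0,0,0],[0,0,0.04,0,0,0],[0,0,0.025,0,0,0],[0,0,0,0,0,0],[0,0,0,0,0,0]]' && python3 -m handwheel '[[0,0,0,0,0,0],[0,0,0,0,0,0],[0,0,0,0,0,0],[0,0,0,0,0,0],[0,0,0,0,0,0]]' 15;  python3 go.py 605.9 -188.6 130 3.8
```

```text
clock: 11.22
ee_pos: [456.4, 1.3, 11.8]
orientation: [0.999, -0.044, 0.0, 0.0]
force: [0.3, -0.6, -0.1]
finger_gap: 0.701
grasp_force: 0.0
clock: 11.63
ee_pos: [456.7, 1.4, 12.1]
orientation: [0.999, -0.044, 0.001, -0.0]
force: [-3.4, -0.2, 15.2]
finger_gap: 0.404
grasp_force: 58.7
clock 11.63 ee [456.7   1.4  12.1] yaw -5.06 tilt [ 0.001  0.    -1.   ] F [-3.4 -0.2 15.2] gap 34.5 gf 58.7
rz units -0.0492 then tool-frame units [ 0.682  0.997 -0.589]
```

```bash
python3 -m handwheel '[[0,0,-0.05,0,0,0],[0,0,-0.1,0,0,0],[0,0,-0.1,0,0,0],[0,0,-0.1,0,0,-0.016],[0,0,-0.1,0,0,-0.016],[0,0,-0.1,0,0,-0.017],[0.02,0.03,-0.04,0,0,0],[0.085,0.124,0,0,0,0]]' && python3 -m handwheel '[[0.085,0.124,0,0,0,0],[0.085,0.124,0,0,0,0],[0.085,0.124,0,0,0,0],[0.085,0.124,0,0,0,0],[0.085,0.124,0,0,0,0],[0.085,0.124,0,0,0,0],[0.067,0.099,0,0,0,0],[0,0,0,0,0,0]]' && python3 -m handwheel '[[0,0,0,0,0,0],[0,0,0,0,0,0]]';  python3 go.py 606.7 -188.6 12.5 3.8
```

```text
clock: 12.3
ee_pos: [478.9, -26.2, 131.6]
orientation: [0.999, 0.034, 0.001, -0.0]
force: [2.4, 1.1, -2.7]
finger_gap: 0.404
grasp_force: 62.2
clock: 12.97
ee_pos: [606.8, -194.0, 128.5]
orientation: [1.0, 0.03, 0.0, 0.001]
force: [-1.4, 0.2, -3.4]
finger_gap: 0.402
grasp_force: 62.2
clock: 13.13
ee_pos: [604.9, -188.6, 128.8]
orientation: [0.999, 0.032, -0.001, -0.0]
force: [-0.0, -0.0, -3.0]
finger_gap: 0.403
grasp_force: 62.2
clock 13.13 ee [ 604.9 -188.6  128.8] yaw 3.7 tilt [-0.001  0.001 -1.   ] F [-0. -0. -3.] gap 34.4 gf 62.2
rz units -0.0006 then tool-frame units [0.009 0.    0.582]
```

```bash
python3 -m handwheel '[[0.007,0,0.06,0,0,0],[0,0,0.13,0,0,0],[0,0,0.13,0,0,0],[0,0,0.12,0,0,0],[0,0,0.07,0,0,0],[0,0,0.04,0,0,0],[0,0,0.02,0,0,0],[0,0,0,0,0,0]]' && python3 -m handwheel '[[0,0,0,0,0,0],[0,0,0,0,0,0],[0,0,0,0,0,0]]'; python3 go.py 606.7 -188.6 12 3.8
```

```text
clock: 13.8
ee_pos: [606.9, -188.4, 15.1]
orientation: [0.999, 0.033, -0.0, -0.0]
force: [0.4, -0.9, -2.8]
finger_gap: 0.4
grasp_force: 62.1
clock: 14.05
ee_pos: [607.4, -188.9, 16.3]
orientation: [0.999, 0.033, 0.001, 0.0]
force: [0.1, 0.0, -3.8]
finger_gap: 0.407
grasp_force: 62.1
clock 14.05 ee [ 607.4 -188.9   16.3] yaw 3.75 tilt [ 0.001 -0.    -1.   ] F [ 0.1  0.  -3.8] gap 34.8 gf 62.1
rz units -0.0003 then tool-frame units [-0.003 -0.002  0.022]
```

```bash
python3 -m handwheel '[[-0.002,-0.001,0.01,0,0,0],[0,0,0.008,0,0,0],[0,0,0,0,0,0],[0,0,0,0,0,0]]';python3 go.py 606.7 -188.6 12 3.8
```

```text
clock: 14.38
ee_pos: [606.6, -188.7, 12.3]
orientation: [0.999, 0.033, 0.0, 0.0]
force: [-1.9, -0.3, 6.8]
finger_gap: 0.404
grasp_force: 63.3
clock 14.38 ee [ 606.6 -188.7   12.3] yaw 3.75 tilt [ 0. -0. -1.] F [-1.9 -0.3  6.8] gap 34.5 gf 63.3
rz units -0.0003 then tool-frame units [ 0.    -0.     0.001]
```

```bash
python3 -m handwheel '[[0,0,0,0,0,0],[0,0,0,0,0,0],[0,0,0,0,0,0],[0,0,0,0,0,0]]' 60 && python3 -m handwheel '[[0,0,-0.06,0,0,0],[0,0,-0.12,0,0,0],[0,0,-0.12,0,0,0],[0,0,-0.12,0,0,0.016],[0,0,-0.12,0,0,0.016],[0,0,-0.05,0,0,0.017],[0,0,0,0,0,0],[0,0,0,0,0,0]]'; python3 go.py 447.8 -77.6 9 -5
```

```text
clock: 14.72
ee_pos: [606.5, -188.5, 11.7]
orientation: [0.999, 0.033, 0.0, 0.0]
force: [0.9, 0.5, 0.6]
finger_gap: 0.7
grasp_force: 0.0
clock: 15.38
ee_pos: [606.7, -188.5, 130.6]
orientation: [0.999, -0.043, 0.001, 0.0]
force: [0.1, 0.5, -0.6]
finger_gap: 0.706
grasp_force: 0.0
clock 15.38 ee [ 606.7 -188.5  130.6] yaw -4.98 tilt [ 0.001 -0.001 -1.   ] F [ 0.1  0.5 -0.6] gap 60.3 gf 0.0
rz units 0.0001 then tool-frame units [-0.84  -0.483  0.608]
```

```bash
python3 -m handwheel '[[-0.08,-0.046,0,0,0,0],[-0.12,-0.069,0,0,0,0],[-0.12,-0.069,0,0,0,0],[-0.12,-0.069,0,0,0,0],[-0.12,-0.069,0,0,0,0],[-0.12,-0.069,0,0,0,0],[-0.12,-0.069,0,0,0,0],[-0.04,-0.023,0,0,0,0]]' && python3 -m handwheel '[[0,0,0,0,0,0],[0,0,0.13,0,0,0],[0,0,0.13,0,0,0],[0,0,0.1,0,0,0],[0,0,0.04,0,0,0],[0,0,0,0,0,0],[0,0,0,0,0,0]]'; python3 go.py 447.8 -77.6 8.5 -5
```

```text
clock: 16.05
ee_pos: [444.2, -75.8, 129.1]
orientation: [0.999, -0.042, -0.002, -0.0]
force: [1.4, 0.6, 0.7]
finger_gap: 0.703
grasp_force: 0.0
clock: 16.63
ee_pos: [448.0, -77.6, 49.8]
orientation: [0.999, -0.044, -0.0, -0.0]
force: [-0.1, -0.3, 0.9]
finger_gap: 0.702
grasp_force: 0.0
clock 16.63 ee [448.  -77.6  49.8] yaw -5.04 tilt [-0.001  0.    -1.   ] F [-0.1 -0.3  0.9] gap 60.0 gf 0.0
rz units -0.0002 then tool-frame units [-0.001  0.     0.206]
```

```bash
python3 -m handwheel '[[0,0,0.06,0,0,0],[0,0,0.06,0,0,0],[0,0,0.05,0,0,0],[0,0,0.036,0,0,0],[0,0,0,0,0,0],[0,0,0,0,0,0]]' && python3 -m handwheel '[[0,0,0,0,0,0],[0,0,0,0,0,0],[0,0,0,0,0,0],[0,0,0,0,0,0],[0,0,0,0,0,0]]' 15;  python3 go.py 600.6 -108.8 130 3.8
```

```text
clock: 17.13
ee_pos: [447.8, -77.4, 8.7]
orientation: [0.999, -0.044, -0.0, 0.0]
force: [0.3, -0.4, 0.9]
finger_gap: 0.7
grasp_force: 0.0
clock: 17.55
ee_pos: [448.0, -77.5, 9.3]
orientation: [0.999, -0.044, 0.001, 0.0]
force: [-2.4, 0.9, 14.1]
finger_gap: 0.377
grasp_force: 58.6
clock 17.55 ee [448.  -77.5   9.3] yaw -5.06 tilt [ 0.001 -0.    -1.   ] F [-2.4  0.9 14.1] gap 32.2 gf 58.6
rz units -0.0492 then tool-frame units [ 0.751  0.207 -0.603]
```

```bash
python3 -m handwheel '[[0,0,-0.05,0,0,0],[0,0,-0.1,0,0,0],[0,0,-0.1,0,0,0],[0,0,-0.1,0,0,-0.016],[0,0,-0.1,0,0,-0.016],[0,0,-0.1,0,0,-0.017],[0.05,0.012,-0.053,0,0,0],[0.11,0.03,0,0,0,0]]' && python3 -m handwheel '[[0.11,0.03,0,0,0,0],[0.11,0.03,0,0,0,0],[0.11,0.03,0,0,0,0],[0.11,0.03,0,0,0,0],[0.11,0.03,0,0,0,0],[0.041,0.015,0,0,0,0],[0,0,0,0,0,0],[0,0,0,0,0,0]]';  python3 go.py 600.6 -108.8 9 3.8
```

```text
clock: 18.22
ee_pos: [479.5, -84.0, 132.2]
orientation: [0.999, 0.033, 0.001, 0.001]
force: [2.5, 0.1, -2.1]
finger_gap: 0.378
grasp_force: 61.6
clock: 18.88
ee_pos: [599.4, -108.8, 129.2]
orientation: [0.999, 0.033, -0.0, -0.0]
force: [-0.9, 0.4, -3.5]
finger_gap: 0.377
grasp_force: 61.6
clock 18.88 ee [ 599.4 -108.8  129.2] yaw 3.76 tilt [-0.001  0.    -1.   ] F [-0.9  0.4 -3.5] gap 32.2 gf 61.6
rz units -0.0002 then tool-frame units [0.006 0.    0.601]
```

```bash
python3 -m handwheel '[[0.005,0,0.06,0,0,0],[0,0,0.13,0,0,0],[0,0,0.13,0,0,0],[0,0,0.12,0,0,0],[0,0,0.07,0,0,0],[0,0,0.04,0,0,0],[0,0,0.025,0,0,0],[0,0,0,0,0,0]]' && python3 -m handwheel '[[0,0,0.01,0,0,0],[0,0,0,0,0,0],[0,0,0,0,0,0]]'; python3 go.py 600.6 -108.8 9 3.8
```

```text
clock: 19.55
ee_pos: [601.0, -108.7, 13.8]
orientation: [0.999, 0.033, -0.0, -0.0]
force: [-0.7, -0.9, -3.4]
finger_gap: 0.376
grasp_force: 61.5
clock: 19.8
ee_pos: [601.7, -109.0, 12.9]
orientation: [0.999, 0.033, 0.001, 0.0]
force: [-0.2, -0.8, -3.0]
finger_gap: 0.377
grasp_force: 61.6
clock 19.8 ee [ 601.7 -109.    12.9] yaw 3.75 tilt [ 0.001 -0.    -1.   ] F [-0.2 -0.8 -3. ] gap 32.2 gf 61.6
rz units -0.0003 then tool-frame units [-0.005 -0.001  0.02 ]
```

```bash
python3 -m handwheel '[[-0.005,0,0.01,0,0,0],[0,0,0.006,0,0,0],[0,0,0,0,0,0],[0,0,0,0,0,0]]';python3 go.py 600.6 -108.8 9 3.8
```

```text
clock: 20.13
ee_pos: [600.3, -109.1, 9.4]
orientation: [0.999, 0.033, 0.0, 0.0]
force: [-3.0, 0.1, 5.9]
finger_gap: 0.376
grasp_force: 62.6
clock 20.13 ee [ 600.3 -109.1    9.4] yaw 3.75 tilt [ 0. -0. -1.] F [-3.   0.1  5.9] gap 32.1 gf 62.6
rz units -0.0003 then tool-frame units [ 0.002 -0.001  0.002]
```

```bash
python3 -m handwheel '[[0,0,0,0,0,0],[0,0,0,0,0,0],[0,0,0,0,0,0],[0,0,0,0,0,0]]' 60 && python3 -m handwheel '[[0,0,-0.06,0,0,0],[0,0,-0.12,0,0,0],[0,0,-0.12,0,0,0],[0,0,-0.12,0,0,0.016],[0,0,-0.12,0,0,0.016],[0,0,-0.06,0,0,0.017],[0,0,0,0,0,0],[0,0,0,0,0,0]]'; python3 go.py 439.1 -157.4 8 -5
```

```text
clock: 20.47
ee_pos: [600.3, -108.9, 8.9]
orientation: [0.999, 0.033, 0.0, 0.0]
force: [0.1, -0.3, -0.4]
finger_gap: 0.705
grasp_force: 0.0
clock: 21.13
ee_pos: [600.5, -109.0, 130.0]
orientation: [0.999, -0.044, 0.001, 0.0]
force: [0.4, 0.3, -0.3]
finger_gap: 0.703
grasp_force: 0.0
clock 21.13 ee [ 600.5 -109.   130. ] yaw -5.0 tilt [ 0.002 -0.    -1.   ] F [ 0.4  0.3 -0.3] gap 60.1 gf 0.0
rz units -0.0 then tool-frame units [-0.783  0.312  0.61 ]
```

```bash
python3 -m handwheel '[[-0.08,0.03,0,0,0,0],[-0.12,0.05,0,0,0,0],[-0.12,0.05,0,0,0,0],[-0.12,0.05,0,0,0,0],[-0.12,0.05,0,0,0,0],[-0.12,0.05,0,0,0,0],[-0.1,0.032,0,0,0,0],[-0.003,0,0,0,0,0]]' && python3 -m handwheel '[[0,0,0,0,0,0],[0,0,0.13,0,0,0],[0,0,0.13,0,0,0],[0,0,0.1,0,0,0],[0,0,0.04,0,0,0],[0,0,0,0,0,0],[0,0,0,0,0,0]]'; python3 go.py 439.1 -157.4 7.5 -5
```

```text
clock: 21.8
ee_pos: [434.4, -158.4, 128.2]
orientation: [0.999, -0.044, -0.002, 0.0]
force: [1.2, -0.9, 0.2]
finger_gap: 0.704
grasp_force: 0.0
clock: 22.38
ee_pos: [439.1, -156.8, 49.0]
orientation: [0.999, -0.044, -0.0, -0.0]
force: [1.1, 0.2, 0.6]
finger_gap: 0.703
grasp_force: 0.0
clock 22.38 ee [ 439.1 -156.8   49. ] yaw -4.99 tilt [-0.  0. -1.] F [1.1 0.2 0.6] gap 60.0 gf 0.0
rz units 0.0001 then tool-frame units [0.    0.003 0.208]
```

```bash
python3 -m handwheel '[[0,0.003,0.06,0,0,0],[0,0,0.06,0,0,0],[0,0,0.05,0,0,0],[0,0,0.036,0,0,0],[0,0,0,0,0,0],[0,0,0,0,0,0]]' && python3 -m handwheel '[[0,0,0,0,0,0],[0,0,0,0,0,0],[0,0,0,0,0,0],[0,0,0,0,0,0],[0,0,0,0,0,0],[0,0,0,0,0,0]]' 10;  python3 go.py 595.3 -28.8 130 3.8
```

```text
clock: 22.88
ee_pos: [438.8, -157.8, 7.9]
orientation: [0.999, -0.044, -0.0, 0.0]
force: [0.3, 0.1, 0.8]
finger_gap: 0.7
grasp_force: 0.0
clock: 23.38
ee_pos: [439.0, -158.0, 8.5]
orientation: [0.999, -0.044, 0.0, 0.0]
force: [-2.4, 1.2, 14.3]
finger_gap: 0.311
grasp_force: 58.5
clock 23.38 ee [ 439.  -158.     8.5] yaw -5.06 tilt [ 0.001 -0.    -1.   ] F [-2.4  1.2 14.3] gap 26.6 gf 58.5
rz units -0.0492 then tool-frame units [ 0.823 -0.593 -0.608]
```

```bash
python3 -m handwheel '[[0,0,-0.05,0,0,0],[0,0,-0.1,0,0,0],[0,0,-0.1,0,0,0],[0,0,-0.1,0,0,-0.016],[0,0,-0.1,0,0,-0.016],[0,0,-0.1,0,0,-0.017],[0.05,-0.033,-0.058,0,0,0],[0.1,-0.074,0,0,0,0]]' && python3 -m handwheel '[[0.11,-0.08,0,0,0,0],[0.11,-0.08,0,0,0,0],[0.11,-0.08,0,0,0,0],[0.11,-0.08,0,0,0,0],[0.11,-0.08,0,0,0,0],[0.11,-0.08,0,0,0,0],[0.013,-0.006,0,0,0,0],[0,0,0,0,0,0]]' && python3 -m handwheel '[[0,0,0,0,0,0]]';  python3 go.py 595.3 -28.8 9 3.8
```

```text
clock: 24.05
ee_pos: [466.8, -136.7, 132.3]
orientation: [1.0, 0.031, 0.001, 0.001]
force: [1.0, -0.4, -1.3]
finger_gap: 0.305
grasp_force: 60.2
clock: 24.72
ee_pos: [595.7, -27.3, 129.8]
orientation: [0.999, 0.034, 0.0, -0.0]
force: [-1.1, -0.5, -1.0]
finger_gap: 0.306
grasp_force: 60.2
clock: 24.8
ee_pos: [594.5, -29.2, 129.6]
orientation: [0.999, 0.033, -0.0, 0.0]
force: [-1.4, -0.6, -1.6]
finger_gap: 0.306
grasp_force: 60.2
clock 24.8 ee [594.5 -29.2 129.6] yaw 3.76 tilt [-0.001 -0.    -1.   ] F [-1.4 -0.6 -1.6] gap 26.1 gf 60.2
rz units -0.0002 then tool-frame units [ 0.004 -0.002  0.603]
```

```bash
python3 - <<'E'
from m import *
im,d=env.grab_frame("wrist"); cv2.imwrite("pics/wr4.png",im[:,:,::-1])
E
```

```text
(no output)
```

View pics/wr4.png

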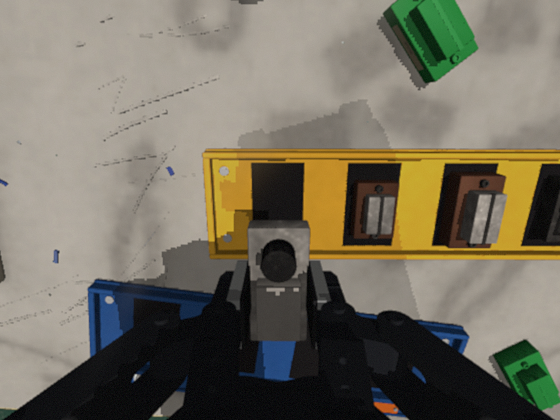

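The gauge is held squarely (280,280) over the left-hand pad (278,190). The short die (376,212) and the long die (473,212) already stand on their pads.

```bash
python3 -m handwheel '[[0.003,0,0.06,0,0,0],[0,0,0.13,0,0,0],[0,0,0.13,0,0,0],[0,0,0.12,0,0,0],[0,0,0.07,0,0,0],[0,0,0.04,0,0,0],[0,0,0.025,0,0,0],[0,0,0,0,0,0]]' && python3 -m handwheel '[[0,0,0.014,0,0,0],[0,0,0,0,0,0],[0,0,0,0,0,0]]'; python3 go.py 595.3 -28.8 8.5 3.8
```

```text
clock: 25.52
ee_pos: [595.6, -28.8, 14.0]
orientation: [0.999, 0.033, -0.0, -0.0]
force: [0.1, -0.2, -0.6]
finger_gap: 0.305
grasp_force: 60.2
clock: 25.77
ee_pos: [596.2, -28.8, 12.2]
orientation: [0.999, 0.033, 0.001, 0.0]
force: [-0.0, 0.7, -0.7]
finger_gap: 0.305
grasp_force: 60.2
clock 25.77 ee [596.2 -28.8  12.2] yaw 3.75 tilt [ 0.001 -0.    -1.   ] F [-0.   0.7 -0.7] gap 26.0 gf 60.2
rz units -0.0003 then tool-frame units [-0.004 -0.     0.019]
```

```bash
python3 -m handwheel '[[-0.004,0,0.01,0,0,0],[0,0,0.006,0,0,0],[0,0,0,0,0,0],[0,0,0,0,0,0]]';python3 go.py 595.3 -28.8 8.5 3.8
```

```text
clock: 26.1
ee_pos: [595.0, -28.8, 8.6]
orientation: [0.999, 0.033, 0.0, 0.0]
force: [-0.4, -0.7, 4.6]
finger_gap: 0.307
grasp_force: 60.7
clock 26.1 ee [595.  -28.8   8.6] yaw 3.76 tilt [ 0. -0. -1.] F [-0.4 -0.7  4.6] gap 26.2 gf 60.7
rz units -0.0002 then tool-frame units [ 0.001 -0.     0.   ]
```

```bash
python3 -m handwheel '[[0,0,0,0,0,0],[0,0,0,0,0,0],[0,0,0,0,0,0],[0,0,0,0,0,0]]' 60 && python3 -m handwheel '[[0,0,-0.06,0,0,0],[0,0,-0.12,0,0,0],[0,0,-0.12,0,0,0],[0,0,-0.12,0,0,0],[0,0,-0.12,0,0,0],[0,0,-0.12,0,0,0],[0,0.06,-0.12,0,0,0],[0,0.1,-0.12,0,0,0]]' && python3 -m handwheel '[[0,0.1,-0.12,0,0,0],[0,0.1,-0.12,0,0,0],[0,0.1,-0.12,0,0,0],[0,0.1,-0.1,0,0,0],[0,0.04,0,0,0,0],[0,0,0,0,0,0],[0,0,0,0,0,0],[0,0,0,0,0,0]]'; python3 - <<'E'
from m import *
p=env.camera_params("wrist"); im,d=env.grab_frame("wrist"); cv2.imwrite("pics/wr5.png",im[:,:,::-1]); C=cloud("w",d,p)
z=C[...,2]
for q,(X,Y) in zip(("gauge","short","long","black"),((595.3,-28.8),(600.6,-108.8),(605.9,-188.6),(611.2,-268.5))):
    m=(z>13)&(z<60)&(abs(C[...,0]-X)<38)&(abs(C[...,1]-Y)<28); print(q,m.sum(),rect(C[m]) if m.sum()>5 else "",z[m].max(),"pad",X,Y)
E
```

```text
clock: 26.43
ee_pos: [595.0, -28.7, 8.3]
orientation: [0.999, 0.033, 0.0, -0.0]
force: [0.3, 0.6, 0.4]
finger_gap: 0.702
grasp_force: 0.0
clock: 27.1
ee_pos: [596.9, -58.7, 190.7]
orientation: [0.999, 0.035, 0.0, -0.001]
force: [0.2, 0.3, -0.4]
finger_gap: 0.703
grasp_force: 0.0
clock: 27.77
ee_pos: [602.4, -147.2, 279.8]
orientation: [0.999, 0.034, -0.001, -0.0]
force: [0.5, 0.2, 0.1]
finger_gap: 0.7
grasp_force: 0.0
gauge 1065 (array([594.5, -30.3]), array([60.3, 28.4]), 3.6) 32.93558953329199 pad 595.3 -28.8
short 1028 (array([ 599.7, -110.3]), array([47.7, 34.2]), 3.6) 33.74400699207996 pad 600.6 -108.8
long 1448 (array([ 604.9, -190. ]), array([61.5, 36.1]), 3.8) 41.72318355250519 pad 605.9 -188.6
black 1149 (array([ 610.9, -269.6]), array([53.9, 32.4]), 3.7) 37.81004138401482 pad 611.2 -268.5
```

View pics/wr5.png

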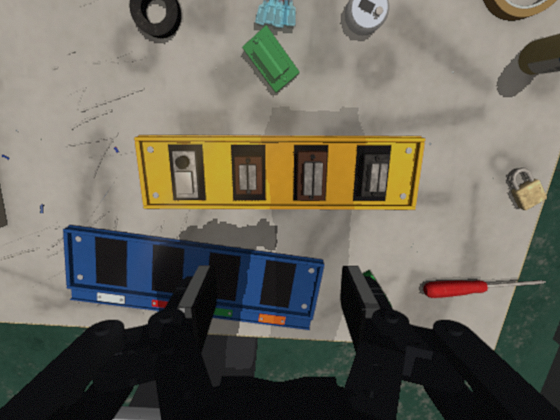

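The wrist view shows all four upright and centred on the yellow pads: gauge (187,172), short (249,172), long (311,172), black (374,173). They sit within about 2 mm and 0.2° of the measured pads, and nothing touches them.

```bash
python3 -c "
from rig import env
print(env.hand_in())"
```

```text
the job is handed in; nothing more can be done
None
```

The job is done and handed in: the yellow rack now holds, left to right, the gauge, short die, long die and black die, each upright within about 2 mm of its pad's centre and released, at about 28 s on the clock.

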